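# Lower the guard of the loaded bearing jig

### The arm

A 6-joint arm with a two-finger parallel gripper is mounted at the origin on the work surface; the furniture and walls round the work are solid. World frame = base frame: x ahead of the robot, y to its left, z up, the work surface at z = 0. Lengths are in m, angles in rad, forces in N, time in s.
With the tool pointing down it reaches from about 0.325 to 0.85 m from the base axis. Payload 15.5 kg.
Tool frame: the origin (TCP) lies between the finger pads; the fingertips stand 25 mm ahead of it and the grasp point (between the pads) lies 6 mm ahead of it (manip.nose_length is the distance from the TCP to the fingertips, in m); z points along the fingers, y is the line along which they close (so a half turn about z gives the same grasp; the last joint's range is limited). The gripper opens to 91 mm and grips with 3 to 60 N. Pads are 32 mm wide; open, the fingers measure 118 mm over their backs; the gripper's body (76 mm by 178 mm) begins 60 mm behind the grasp point.
Start: joints at [1.22, 0.494, 1.345, -0, 1.302, -0.096], TCP at [0.158, 0.605, 0.211] pointing down, gripper open.
Joint ranges: [-2.91, 2.91], [-0.82, 2.16], [0.22, 2.67], [-1.22, 4.37], [0.12, 2.79], [-3.08, 3.08]. Speed limits (rad/s): [1.89, 1.89, 2.57, 3.01, 3.01, 3.01].

### API

Orientations are given as a unit quaternion [x, y, z, w].
In Python, from workcell import manip gives the robot as it stands. The module is installed in compiled form; this text tells all that it offers.
- The arm moves only by the tool move_arm, never from a script. Its argument "commands" is text: rows parted by semicolons, each of 5 numbers parted by spaces: the shift along the tool's x, y, z in cm, then the turn about the tool's z in degrees, then the finger opening in cm, from 0 to 9.12. A call has 1 to 10 rows; each row is the pose to reach, as a shift and turn from the pose commanded when the call began, along the tool's axes at that moment; what a row does not reach only later rows make up. A row lasts 1/8 s, in which the tool goes at most 62.5 mm and 10.7 degrees, less where a joint would pass 70% of its speed; a pose out of reach is approached as far as the arm can. A call with a gripper value outside its range is refused whole. The fingers move at their own pace and stop on an object; "force" is the grip in N (left out, the last holds). Time passes only in rows, so rows that repeat a pose let the fingers close. It gives the time, the measured TCP pose, the force, the opening and the grip force at its end, in the units of the state.
- manip.get_state(): the state, without advancing time (a new reading comes with each control period).
- manip.grab_frame(name): name is "scene" or "top" or "wrist"; returns a dict with "color" (480x640x3 uint8, red, green, blue), "fx", "fy", "cx", "cy" (pixels), "rvec" (rotation vector, rad) and "tvec" (3), from world to camera coordinates, as OpenCV has them. Camera axes: x right, y down, z forward; pixel columns grow to the right and rows downward; lengths in m; the calibration is good to about 2 mm. The wrist camera is an equidistant fisheye: a pixel r from the principal point sees the ray r / f radians off the axis. A picture is of the moment at which its call begins. There is no depth.
- manip.job_done(): hands the job in; it is judged then, once.
The state is a dict: "time_s": time; "joint_positions": joint angles; "joint_velocities": joint speeds; "effort": joint torques, N m; "eef_pos": TCP position; "eef_rot": TCP orientation; "contact_force": force on the tool from outside, world axes, zero at the start; "moment": the same for the moment, N m; "width": finger opening in m; "gripper_force": force on a finger pad.
Only numpy, scipy, OpenCV 4.12 (cv2) and the standard library are available. Lean on these libraries where they do the work, as an engineer would, in place of code of your own. Each camera call takes 0.05 s, during which the arm holds its last target. There are 200 camera calls.

### The job

A ball bearing has been set in one of the two blue test jigs, ready for its run. Take that jig's clear guard by its black handle and lower it gently until it lies fully down on its stops, then let go; do not let it slam. Leave the bearing in its nest and leave the other, empty jig's guard standing open.

Things in the scene. Friction and masses are not known exactly. Their poses are not given: they have to be found in the camera images.
- loaded_guard (a joint): hinge of the clear guard (100 x 90 x 5 mm, yellow edge strips) on the bearing's jig. 0 = down, level on its rubber stops; about 1.57 = upright; limit 1.75; starts at 1.35 to 1.7. Hinge line level, 60 mm above the table, at the jig's edge far from the robot. Slight friction: stays put when near upright, but falls and slams if let go below about 1.25. Takes 1 to 3 N at the handle.
- loaded_handle (a point): centre of that guard's black handle, a bar 36 mm long, 18 mm thick, parallel to the hinge, on a 9 mm stem from the guard's free edge; grip it over its ends or across. Turns with the guard: y along bar and hinge, x from handle to hinge line (140 mm), z out of the upper face (up when down). Guard down: handle 60 mm above the table, robot's side of the jig, 35 mm clear of jig and guard.
- empty_guard (a joint): hinge of the guard on the empty jig: same make, size and sense (0 = down). That jig is fixed 145 to 310 mm (centre to centre) to the left or right of the loaded one. Its guard starts open, at 1.35 to 1.7, and stays open by itself.
- ball_bearing: steel ball bearing, 32 mm across, 9 mm thick, lying loose in a round nest 6 mm deep in the middle of the loaded jig's black top plate. Origin at the centre of its underside, 37 mm above the table. The jig is a blue block, 110 (front to back) x 90 mm, fixed to the table, turned up to 0.4 rad.

How it is judged:
By the outcome, as a careful person would: the job done as asked, in the order asked, and still so for the second after the job is handed in, with the robot touching nothing.
It also fails if it takes over 34 s, if anything falls off the work surface, if the arm or the gripper's body presses on something with over 40 N, if the wrist force passes 120 N, or if a joint passes its speed limit or range.

## Working session

There is one attempt and no reset: what is moved stays moved. The work goes in short steps, Python scripts to look and compute and a tool call to move; the robot and the scene stay as the last step left them, time stands still between calls to the robot, and variables do not carry over. Pictures are saved under pics/ and viewed, at most 10 in all, crops included, and the job is handed in when it is done.

Besides the shell and the picture viewer there is one more tool, called after "Request:" as name(argument=value, ...), one argument or row to a line, values as JSON. move_arm: Moves the arm, as the interface text tells. Its arguments: {"type":"object","properties":{"commands":{"type":"string"},"force":{"type":"number"}},"required":["commands"]}

```bash
mkdir -p pics
python3 - <<'E'
from workcell import manip
import cv2,numpy as np,pickle
F={}
for n in("scene","top"):
    f=manip.grab_frame(n);F[n]=f
    cv2.imwrite(f"pics/{n}0.png",f["color"][:,:,::-1])
    R=cv2.Rodrigues(np.array(f["rvec"],float))[0];print(n,f["fx"],f["cx"],f["cy"],-R.T@np.ravel(f["tvec"]),R.tolist())
pickle.dump(F,open("f0.pkl","wb"))
print(manip.get_state())
E
```

```text
scene 471.46690511578254 325.76117640499314 239.34199784237887 [ 0.26092198 -0.47273492  0.77170158] [[0.8301245399144533, -0.557551436373503, 0.005444633106274049], [-0.44164231300899276, -0.6634483059591434, -0.6039771623828254], [0.3403605670342633, 0.4989716836833394, -0.7969830257228371]]
top 595.0976715115901 312.4053495646808 252.56396666365964 [ 0.46377301 -0.05465594  0.97410669] [[-0.027345022181845424, -0.9992259825417146, -0.028278712407380995], [-0.9970367543937583, 0.029298105303278588, -0.07112897731303625], [0.07190243493675855, 0.026249892174692684, -0.9970661878787096]]
{'time_s': 0.1, 'joint_positions': array([ 1.22050995e+00,  4.94150531e-01,  1.34602910e+00, -1.09449539e-05,
        1.30254665e+00, -9.54833960e-02]), 'joint_velocities': array([ 6.40054477e-04, -9.34529088e-04, -1.15606866e-03,  6.91053565e-04,
        2.35731608e-05, -5.74633167e-04]), 'effort': array([ 1.87913189e-03, -8.80242848e+01, -3.82541943e+01,  7.11020571e-02,
        4.82521090e-02, -1.00501367e-05]), 'eef_pos': array([0.15740681, 0.60450032, 0.21029315]), 'eef_rot': array([ 1.27055660e-01,  9.91895427e-01, -5.53960567e-04, -1.20145702e-04]), 'contact_force': array([0.39005214, 0.56870156, 0.05229955]), 'moment': array([0.04772207, 0.01594512, 0.01895958]), 'gripper_force': 0.0, 'width': 0.0912699077632229}
```

View pics/scene0.png

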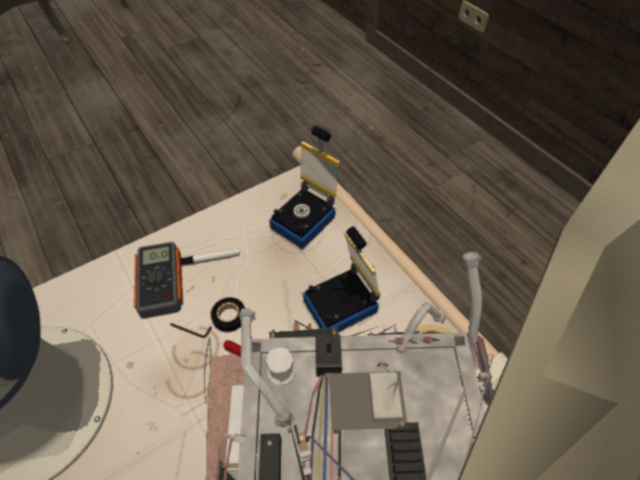

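View pics/top0.png

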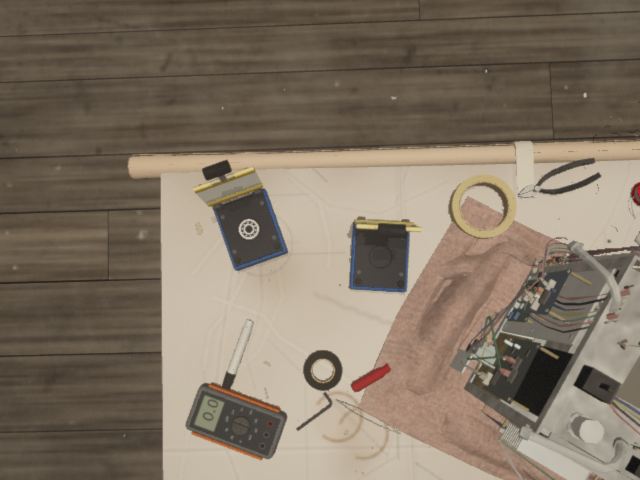

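The bearing sits in the left jig, at top (249,229) and scene (302,211). Its handle is at top (216,170) and scene (321,133). The empty jig is at the right, top (380,257).

```bash
cat > h.py <<'E'
import cv2,numpy as np
def ray(f,uv):
    R=cv2.Rodrigues(np.array(f["rvec"],float))[0];t=np.ravel(f["tvec"])
    d=R.T@np.array([(uv[0]-f["cx"])/f["fx"],(uv[1]-f["cy"])/f["fy"],1]);return -R.T@t,d/np.linalg.norm(d)
def plane(f,uv,z):
    c,d=ray(f,uv);return c+d*(z-c[2])/d[2]
def tri(a,ua,b,ub):
    p,d=ray(a,ua);q,e=ray(b,ub)
    s=np.linalg.lstsq(np.c_[d,-e],q-p,rcond=None)[0];A=p+s[0]*d;B=q+s[1]*e
    return (A+B)/2,np.linalg.norm(A-B)
E
python3 - <<'E'
import pickle;from h import *
F=pickle.load(open("f0.pkl","rb"));T,S=F["top"],F["scene"]
def blob(f,box,fn):
    x0,y0,x1,y1=box;c=f["color"][y0:y1,x0:x1].astype(int);m=fn(c).astype(np.uint8)
    n,l,st,ce=cv2.connectedComponentsWithStats(m);i=1+np.argmax(st[1:,4])
    r=cv2.minAreaRect(np.argwhere(l==i)[:,::-1].astype(np.float32))
    return ce[i]+[x0,y0],st[i,4],r
dark=lambda c:c.max(2)<50
ht=blob(T,(195,155,240,182),dark);hs=blob(S,(305,120,335,143),dark);print(ht,hs)
print("handle",tri(T,ht[0],S,hs[0]))
br=lambda c:c.min(2)>130
bt=blob(T,(235,215,263,243),br);bs=blob(S,(290,200,314,222),br)
print("bearing",bt[:2],plane(T,bt[0],.046),plane(S,bs[0],.046))
blue=lambda c:(c[:,:,2]-c[:,:,0]>40)
for n,b in(("L",(195,185,300,280)),("E",(335,225,425,300))):
    r=blob(T,b,blue);print(n,r[1:]);bp=cv2.boxPoints(r[2])+np.array(b[:2])
    print([plane(T,p,.02)[:2].round(4).tolist() for p in bp])
# tube, edge, chassis
print("tube",plane(T,(150,166),.01),"chassis",plane(T,(470,360),.05))
a,b=ht[2][0],ht[2]
cv2.imwrite("pics/c1.png",np.hstack([cv2.resize(T["color"][145:285,180:320,::-1],(400,400),interpolation=2),cv2.resize(S["color"][115:255,255:395,::-1],(400,400),interpolation=2)]))
E
```

```text
(array([213.14285714, 175.71428571]), np.int32(7), ((18.327587127685547, 20.568965911865234), (0.9284766912460327, 5.385164737701416), 68.19859313964844)) (array([320.93956044, 133.55494505]), np.int32(182), ((15.899999618530273, 13.699999809265137), (20.124608993530273, 9.391485214233398), 26.56505012512207))
handle (array([0.62859328, 0.09207493, 0.2016093 ]), np.float64(0.00804299501709921))
bearing (array([248.48677249, 228.67724868]), np.int32(189)) [0.57132438 0.06931897 0.046     ] [0.57486638 0.05852613 0.046     ]
L (np.int32(279), ((73.054931640625, 51.580169677734375), (41.94483184814453, 82.27923583984375), 20.885801315307617))
[[0.5121, 0.0978], [0.6357, 0.0477], [0.6092, -0.0153], [0.4863, 0.0351]]
E (np.int32(298), ((44.0798454284668, 38.58942413330078), (55.72212600708008, 52.2559700012207), 3.2397000789642334))
[[0.4739, -0.0877], [0.5575, -0.0951], [0.5497, -0.184], [0.4664, -0.1761]]
tube [0.68475461 0.23554274 0.01      ] chassis [ 0.35900971 -0.26636133  0.05      ]
```

View pics/c1.png

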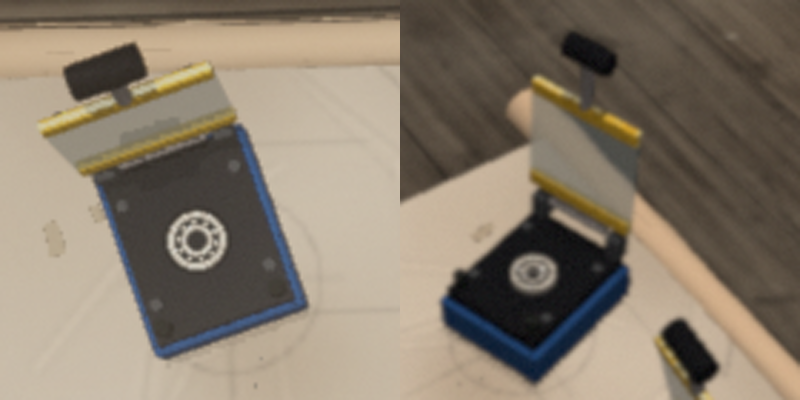

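The crops show the handle's top centre at crop (106,71), the jig's top-plate corners, and the bearing ring. I'll recompute from those points.

Run:
```python
import pickle;from h import *
F=pickle.load(open("f0.pkl","rb"));T,S=F["top"],F["scene"]
k=140/400
t=lambda x,y:(180+x*k-.3,145+y*k-.3); s=lambda x,y:(255+(x-400)*k-.3,115+y*k-.3)
print("bearing",plane(T,t(197,240),.046),plane(S,s(533,273),.046),tri(T,t(197,240),S,s(533,273)))
H=tri(T,t(106,71),S,s(589,54));print("handle",H)
bar=plane(T,t(68,84),.2)-plane(T,t(143,57),.2);print("bar",bar,np.arctan2(-bar[0],bar[1]))
C=[plane(T,t(*p),.043) for p in((165,352),(303,302),(98,180),(240,125))]
print(np.round(C,4),np.mean(C,0))
for a,b in((0,2),(1,3)):
    d=C[b]-C[a];print(np.linalg.norm(d),np.arctan2(d[1],d[0]))
for a,b in((1,0),(3,2)):
    d=C[b]-C[a];print(np.linalg.norm(d),np.arctan2(-d[0],d[1]))
```

```text
bearing [0.57128053 0.06906208 0.046     ] [0.57073526 0.07048944 0.046     ] (array([0.57059722, 0.06910985, 0.04752726]), np.float64(0.0011296057224437592))
handle (array([0.63216482, 0.08912868, 0.20267107]), np.float64(0.001560313058046161))
bar [-0.01150291  0.03510876  0.        ] 0.316614665915918
[[0.5102 0.0883 0.043 ]
 [0.5356 0.0117 0.043 ]
 [0.6068 0.1239 0.043 ]
 [0.635  0.0443 0.043 ]] [0.57189706 0.06704038 0.043     ]
0.10289065536472976 0.35280543275880855
0.10468633949291964 0.3168247081274539
0.08076353924231186 0.31910495687128154
0.08448939817791146 0.3410483350359406
```

Request:
move_arm(
  commands="0 0 -6 0 9; -6 -4 -10 -8 9; -12 -8 -10 -16 9; -18 -12 -10 -24 9; -24 -15.5 -10 -33.5 9; -30 -19.5 -10 -33.5 9; -36 -23 -10 -33.5 9; -42 -27 -10 -33.5 9; -48 -31 -10 -33.5 9; -54 -35 -10 -33.5 9",
  force=12,
)

```text
time_s: 1.35
eef_pos: [0.5304, 0.1976, 0.3106]
eef_rot: [-0.164, 0.986, 0.0, -0.0]
contact_force: [0.4, 0.8, 0.1]
width: 0.0897
gripper_force: 0.0
```

Request:
move_arm(
  commands="-2.5 -5.2 0 0 9; -2.5 -5.2 0 0 9; -2.5 -5.2 0 0 9",
)

```text
time_s: 1.72
eef_pos: [0.5695, 0.1584, 0.3104]
eef_rot: [-0.164, 0.986, 0.0, -0.0]
contact_force: [-1.1, -0.5, -0.1]
width: 0.0894
gripper_force: 0.0
```

Run:
```python
from workcell import manip
import cv2,pickle
F={n:manip.grab_frame(n) for n in("wrist","scene")};pickle.dump(F,open("f1.pkl","wb"))
cv2.imwrite("pics/w1.png",F["wrist"]["color"][:,:,::-1])
s=manip.get_state();print(s["eef_pos"],s["eef_rot"],s["joint_positions"],s["time_s"])
```

```text
[0.56914276 0.15912607 0.31079146] [-1.64725454e-01  9.86339433e-01  9.13444522e-05 -1.98486235e-04] [ 1.71492560e-01  3.66610997e-01  1.28136574e+00  1.85619465e-04
  1.49401179e+00 -1.73027736e+00] 1.825
```

View pics/w1.png

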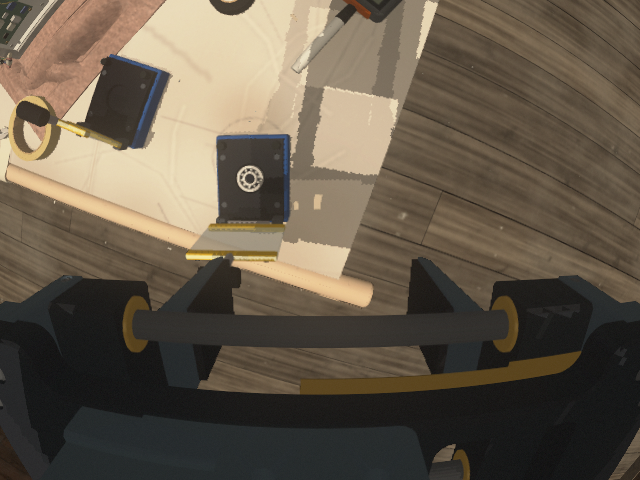

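The left finger still hides the handle because the arm has 9 cm left to go. The bearing is at (250,179) and the jig edges are square to the tool.

Request:
move_arm(
  commands="-1.8 -4.5 0 0 9; -3.7 -8.7 0 0 9; -3.7 -8.7 0 0 9; -3.7 -8.7 0 0 9",
)

```text
time_s: 2.33
eef_pos: [0.6324, 0.089, 0.3108]
eef_rot: [-0.165, 0.986, 0.0, -0.0]
contact_force: [-0.2, -0.3, 0.2]
width: 0.0899
gripper_force: 0.0
```

Run:
```python
from workcell import manip
import cv2,pickle
F={n:manip.grab_frame(n) for n in("wrist","scene")};pickle.dump(F,open("f2.pkl","wb"))
cv2.imwrite("pics/w2.png",F["wrist"]["color"][:,:,::-1])
s=manip.get_state();print(s["eef_pos"],s["eef_rot"],s["time_s"])
f=F["wrist"];print(f["fx"],f["fy"],f["cx"],f["cy"],f["rvec"],f["tvec"])
```

```text
[0.63229179 0.08925556 0.31105312] [-1.64947301e-01  9.86302376e-01  1.07567524e-04 -2.26395151e-05] 2.425
371.64829954431775 371.64829954431775 320.02259789601055 235.87059262063264 [-1.72426511 -2.41552191 -0.32503918] [ 0.12155183 -0.65969425  0.32100454]
```

View pics/w2.png

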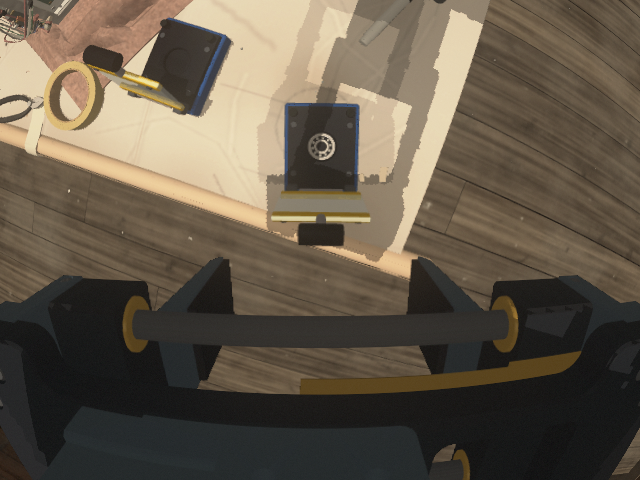

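The handle is at (321,234), centred between the fingers and square to them. I'll check its fore-aft position and the hinge line.

Run:
```python
import pickle;from h import *
f=pickle.load(open("f2.pkl","rb"))["wrist"]
K=np.array([[f["fx"],0,f["cx"]],[0,f["fy"],f["cy"]],[0,0,1]])
R=cv2.Rodrigues(np.array(f["rvec"],float))[0];c=-R.T@np.ravel(f["tvec"])
u=np.array([.946,.325]);o=np.array([.571,.069])
def pl(uv,z):
    p=cv2.fisheye.undistortPoints(np.array([[uv]],float),K,np.zeros(4))[0,0]
    d=R.T@np.array([*p,1]);P=c+d*(z-c[2])/d[2];q=P[:2]-o
    return P.round(4),"along",(q@u).round(4),"lat",(q@[-u[1],u[0]]).round(4)
print(c)
print("handle",pl((321,234),.203),"bearing",pl((321,146),.046))
print("strip low",pl((321,193),.065),"jig far edge",pl((321,190),.037),"jig near",pl((321,104),.037))
```

```text
[0.56059702 0.0643864  0.4843559 ]
handle (array([0.6321, 0.0895, 0.203 ]), 'along', np.float64(0.0644), 'lat', np.float64(-0.0004)) bearing (array([0.5712, 0.0689, 0.046 ]), 'along', np.float64(0.0002), 'lat', np.float64(-0.0002))
strip low (array([0.6214, 0.0861, 0.065 ]), 'along', np.float64(0.0532), 'lat', np.float64(-0.0002)) jig far edge (array([0.6219, 0.0864, 0.037 ]), 'along', np.float64(0.0538), 'lat', np.float64(-0.0001)) jig near (array([0.5235, 0.0525, 0.037 ]), 'along', np.float64(-0.0503), 'lat', np.float64(-0.0002))
```

Request:
move_arm(
  commands="0 0 4 0 9; 0 0 7.5 0 9; 0 0 9 0 8; 0 0 9.5 0 6; 0 0 9.5 0 3; 0 0 9.5 0 3; 0 0 9.5 0 3; 0 0 9.5 0 3; 0 0 9.5 0 3",
  force=12,
)

```text
time_s: 3.55
eef_pos: [0.6331, 0.0879, 0.2159]
eef_rot: [-0.164, 0.986, 0.0, 0.0]
contact_force: [-0.2, 0.4, 0.6]
width: 0.0299
gripper_force: 0.0
```

It closed to 30 mm with no force, so it isn't holding the 36 mm bar. I'll look before moving.

Run:
```python
from workcell import manip
import cv2,pickle,numpy as np
F={n:manip.grab_frame(n) for n in("wrist","scene")};pickle.dump(F,open("f3.pkl","wb"))
r=lambda im,b:cv2.resize(im[b[1]:b[3],b[0]:b[2],::-1],(400,400),interpolation=2)
cv2.imwrite("pics/c3.png",np.hstack([r(F["wrist"]["color"],(200,100,440,340)),r(F["scene"]["color"],(240,60,400,220))]))
s=manip.get_state();print(s["eef_pos"],s["width"],s["gripper_force"],manip.nose_length)
```

```text
[0.63311851 0.08794776 0.21581383] 0.02972868835011658 0.0 0.025
```

View pics/c3.png

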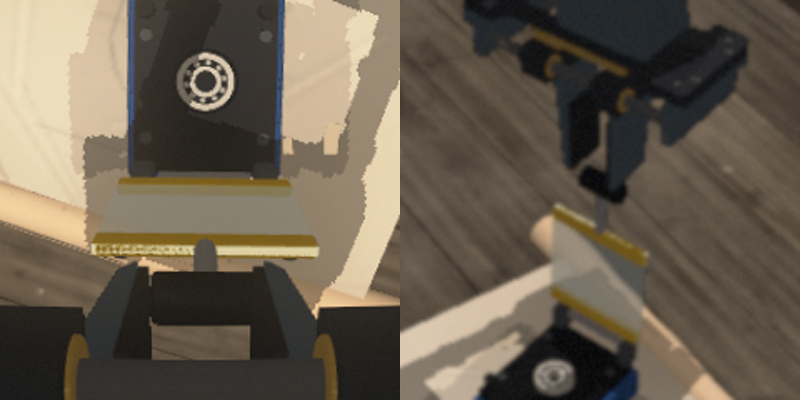

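The tips look to be just above or beside the bar. I'll project the known tip points to compare.

Run:
```python
import pickle;from h import *
F=pickle.load(open("f3.pkl","rb"));S,W=F["scene"],F["wrist"]
T=pickle.load(open("f0.pkl","rb"))["top"]
u=np.array([.946,.325,0]);v=np.array([-.325,.946,0]);tcp=np.array([.6331,.0879,.2158])
K=lambda f:np.array([[f["fx"],0,f["cx"]],[0,f["fy"],f["cy"]],[0,0,1]])
P=np.array([tcp+s*.015*v+a*.016*u-[0,0,.025] for s in(1,-1) for a in(-1,1)]+[tcp-[0,0,.025],[.632,.0892,.203],[.632,.0892,.185]])
ps=cv2.projectPoints(P,np.array(S["rvec"],float),np.array(S["tvec"],float),K(S),None)[0][:,0]
print("scene crop",((ps-[240,60])*2.5+[400,0]).round())
pw=cv2.fisheye.projectPoints(P[:,None],np.array(W["rvec"],float).reshape(3,1),np.array(W["tvec"],float).reshape(3,1),K(W),np.zeros(4))[0][:,0]
print("wrist crop",((pw-[200,100])*400/240).round())
# wrist ray & scene & top for handle, from f2
f=pickle.load(open("f2.pkl","rb"))["wrist"];R=cv2.Rodrigues(np.array(f["rvec"],float))[0];c=-R.T@np.ravel(f["tvec"])
p=cv2.fisheye.undistortPoints(np.array([[[321,234.]]]),K(f),np.zeros(4))[0,0];d=R.T@np.array([*p,1]);d/=np.linalg.norm(d)
rays=[(c,d),ray(S,(321.2,133.6)),ray(T,(216.8,169.6))]
A=np.vstack([np.eye(3)-np.outer(d,d) for _,d in rays]);b=np.hstack([(np.eye(3)-np.outer(d,d))@c for c,d in rays])
X=np.linalg.lstsq(A,b,rcond=None)[0];print(X,[(np.linalg.norm((np.eye(3)-np.outer(d,d))@(X-c))).round(4) for c,d in rays])
```

```text
scene crop [[576. 200.]
 [602. 177.]
 [608. 217.]
 [634. 194.]
 [605. 197.]
 [603. 184.]
 [603. 203.]]
wrist crop [[245. 242.]
 [243. 328.]
 [156. 242.]
 [158. 329.]
 [200. 286.]
 [205. 298.]
 [205. 279.]]
[0.63246249 0.08930498 0.20224223] [np.float64(0.0003), np.float64(0.0003), np.float64(0.0006)]
```

All three views agree the handle is at z=0.202. In both views the tips sit about 18 mm higher than nominal, so they closed just above the bar. I'll reopen, go lower and watch the force.

Request:
move_arm(
  commands="0 0 0 0 5.5; 0 0 0 0 5.5; 0.1 0 0 0 5.5; 0.1 0 0.5 0 5.5; 0.1 0 1 0 5.5; 0.1 0 1.4 0 5.5; 0.1 0 1.7 0 5.5; 0.1 0 1.7 0 5.5",
)

```text
time_s: 4.65
eef_pos: [0.632, 0.0876, 0.1985]
eef_rot: [-0.164, 0.986, 0.0, -0.0]
contact_force: [0.1, 1.4, -0.6]
width: 0.0549
gripper_force: 0.0
```

Request:
move_arm(
  commands="0 0 0 0 4; 0 0 0 0 3; 0 0 0 0 3; 0 0 0 0 3",
  force=12,
)

```text
time_s: 5.15
eef_pos: [0.6317, 0.0891, 0.1989]
eef_rot: [-0.164, 0.986, 0.001, -0.0]
contact_force: [-2.2, 10.1, 2.1]
width: 0.0358
gripper_force: 12.0
```

Gripped: width 35.8 mm at 12 N. Now I'll follow the 140 mm arc, with a small lateral correction to relieve the side force.

Request:
move_arm(
  commands="0 0.15 0 0 3; 0.5 0.15 0 0 3; 1.2 0.15 0 0 3; 1.9 0.15 0 0 3; 2.6 0.15 0.1 0 3; 3.3 0.15 0.2 0 3; 4 0.15 0.3 0 3; 4 0.15 0.3 0 3",
)

```text
time_s: 6.15
eef_pos: [0.5928, 0.0764, 0.1962]
eef_rot: [-0.164, 0.986, 0.0, -0.0]
contact_force: [-3.4, 5.2, 7.4]
width: 0.0358
gripper_force: 12.0
```

Request:
move_arm(
  commands="0.5 0.1 0 0 3; 1.1 0.1 0.2 0 3; 1.6 0.1 0.4 0 3; 2.1 0.1 0.6 0 3; 2.7 0.1 0.8 0 3; 3.2 0.1 1 0 3; 3.7 0.1 1.3 0 3; 4.1 0.1 1.6 0 3; 4.6 0.1 1.9 0 3; 5.1 0.1 2.2 0 3",
)

```text
time_s: 7.4
eef_pos: [0.5443, 0.0605, 0.1737]
eef_rot: [-0.164, 0.986, 0.0, -0.0]
contact_force: [-3.4, 3.6, 4.7]
width: 0.0358
gripper_force: 12.0
```

Request:
move_arm(
  commands="0.4 0.05 0.3 0 3; 0.9 0.05 0.7 0 3; 1.3 0.05 1.1 0 3; 1.7 0.05 1.4 0 3; 2.1 0.05 1.8 0 3; 2.5 0.05 2.2 0 3; 2.8 0.05 2.7 0 3; 3.2 0.05 3.1 0 3; 3.5 0.05 3.6 0 3; 3.8 0.05 4.1 0 3",
)

```text
time_s: 8.65
eef_pos: [0.5077, 0.0486, 0.1322]
eef_rot: [-0.164, 0.986, 0.0, -0.001]
contact_force: [-8.3, 0.8, 5.5]
width: 0.0361
gripper_force: 12.0
```

Request:
move_arm(
  commands="0.5 0 0.5 0 3; 0.8 0 1 0 3; 1 0 1.5 0 3; 1.2 0 2 0 3; 1.4 0 2.5 0 3; 1.6 0 3 0 3; 1.8 0 3.5 0 3; 1.9 0 4.1 0 3; 2 0 4.6 0 3; 2.1 0 5.1 0 3",
)

```text
time_s: 9.9
eef_pos: [0.4878, 0.042, 0.0811]
eef_rot: [-0.164, 0.986, 0.0, -0.001]
contact_force: [-6.8, 2.8, 1.0]
width: 0.0359
gripper_force: 12.0
```

Request:
move_arm(
  commands="0.2 0 0.3 0 3; 0.3 0 0.6 0 3; 0.3 0 0.9 0 3; 0.4 0 1.2 0 3; 0.4 0 1.4 0 3; 0.4 0 1.6 0 3; 0.4 0 1.8 0 3; 0.4 0 2 0 3; 0.4 0 2 0 3",
)

```text
time_s: 11.02
eef_pos: [0.485, 0.041, 0.0613]
eef_rot: [-0.164, 0.986, 0.0, -0.0]
contact_force: [-1.8, 7.7, -2.5]
width: 0.0357
gripper_force: 12.0
```

Request:
move_arm(
  commands="0 0.05 0.1 0 3; 0 0.05 0.2 0 3; 0 0.05 0.3 0 3; 0 0.05 0.4 0 3; 0 0.05 0.4 0 3",
)

```text
time_s: 11.65
eef_pos: [0.4849, 0.0411, 0.0576]
eef_rot: [-0.164, 0.986, 0.0, -0.0]
contact_force: [-3.5, 3.2, -1.3]
width: 0.0357
gripper_force: 12.0
```

Request:
move_arm(
  commands="0 0 0.1 0 3; 0 0 0.2 0 3; 0 0 0.3 0 3; 0 0 0.3 0 3",
)

```text
time_s: 12.15
eef_pos: [0.4853, 0.0412, 0.0551]
eef_rot: [-0.164, 0.986, 0.0, 0.0]
contact_force: [-5.0, 3.8, 10.6]
width: 0.0358
gripper_force: 12.0
```

The upward force rose to 10.6 N, so it should be on its stops. I'll check in the images before letting go.

Run:
```python
from workcell import manip
import cv2,numpy as np
F={n:manip.grab_frame(n) for n in("top","scene")}
r=lambda im,b:cv2.resize(im[b[1]:b[3],b[0]:b[2],::-1],(400,400),interpolation=2)
cv2.imwrite("pics/c4.png",np.hstack([r(F["top"]["color"],(180,145,320,285)),r(F["scene"]["color"],(230,130,370,270))]))
s=manip.get_state();print(s["eef_pos"],s["contact_force"])
```

```text
[0.48529088 0.04118988 0.05509243] [-5.43290813  5.0726628   9.64205559]
```

View pics/c4.png

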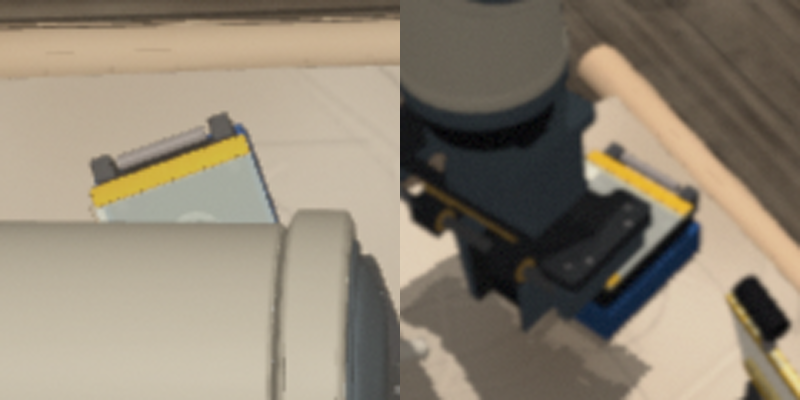

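The guard looks level over the jig. I'll release, then lift straight up.

Request:
move_arm(
  commands="0 0 0 0 4; 0 0 0 0 5; 0 0 0 0 6; 0 0 0 0 6; 0 0 0 0 6; 0 0 -1 0 6; 0 0 -2.5 0 6; 0 0 -5 0 6; 0 0 -9 0 6; 0 0 -14 0 6",
)

```text
time_s: 13.5
eef_pos: [0.4847, 0.0411, 0.1963]
eef_rot: [-0.164, 0.986, 0.0, -0.001]
contact_force: [1.5, -0.1, 0.1]
width: 0.0599
gripper_force: 0.0
```

Request:
move_arm(
  commands="0 0 -4 0 6; 0 3 -6 0 6; 0 8 -6 0 6; 0 13 -6 0 6; 0 18 -6 0 6; 0 23 -6 0 6; 0 23 -6 0 6; 0 23 -6 0 6",
)

```text
time_s: 14.5
eef_pos: [0.4107, 0.2584, 0.2552]
eef_rot: [-0.165, 0.986, -0.0, 0.0]
contact_force: [-0.1, -0.9, 0.5]
width: 0.0598
gripper_force: 0.0
```

Run:
```python
from workcell import manip
import cv2,numpy as np
F={n:manip.grab_frame(n) for n in("top","scene")}
r=lambda im,b:cv2.resize(im[b[1]:b[3],b[0]:b[2],::-1],(400,400),interpolation=2)
cv2.imwrite("pics/c5.png",np.hstack([r(F["top"]["color"],(180,130,440,390)),r(F["scene"]["color"],(230,130,430,330))]))
s=manip.get_state();print(s["eef_pos"],s["contact_force"],s["time_s"])
```

```text
[0.41112008 0.25778456 0.25503066] [-0.31375369  0.12742219 -0.12455279] 14.6
```

View pics/c5.png

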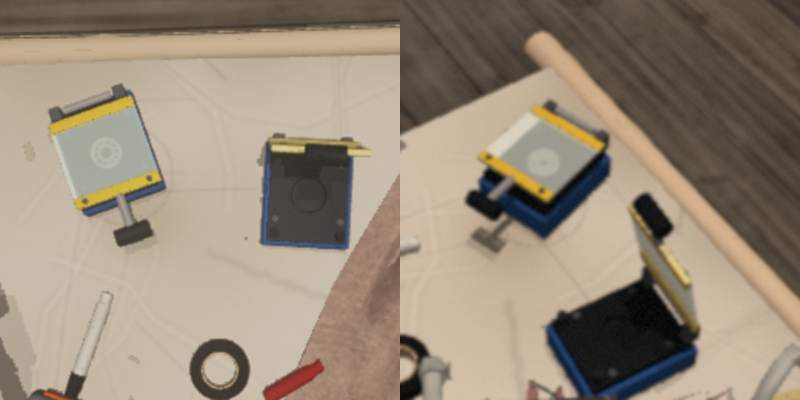

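The guard is down with the bearing seen through it at top crop (106,153), and the empty guard is still open. I'll check the handle height and hand in if it is about 60 mm.

Run:
```python
import pickle;from h import *
from workcell import manip
F=pickle.load(open("f0.pkl","rb"))
X=tri(F["top"],(180+133*.65,130+233*.65),F["scene"],(230+85*.5,130+204*.5));print(X)
if abs(X[0][2]-.06)<.007: print(manip.job_done())
```

```text
(array([0.48761781, 0.04054651, 0.06513254]), np.float64(0.0011527943046169362))
the job is handed in; nothing more can be done
None
```

I lowered the loaded jig's guard onto its stops, let go and handed the job in at about 14.6 s. The bearing is still in its nest and the empty jig's guard is still open; the handle last measured about 65 mm up against the 60 mm expected, which I took as measuring error because the guard had met firm resistance and looks level.

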